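Proof-load a welded test bar on the hand pull tester

ROBOT

A 6-joint arm with a two-finger parallel gripper is mounted at the origin on the work surface. World frame = base frame: x ahead of the robot, y to its left, z up, the work surface at z = 0. Lengths are in mm, angles in rad, forces in N, time in s.
With the tool pointing down it reaches from about 350 to 975 mm from the base axis. Payload 7.1 kg.
Tool frame: the origin (TCP) lies on the front face of the gripper's body, between the roots of the fingers; the fingertips stand 80 mm ahead of it and the grasp point (between the pads) lies 61 mm ahead of it (env.tips_ahead is the distance from the TCP to the fingertips, in mm); z points along the fingers, y is the line along which they close (so a half turn about z gives the same grasp; the last joint's range is limited). The gripper opens to 88 mm and grips with 3 to 60 N. Pads are 20 mm wide; open, the fingers measure 115 mm over their backs; the gripper's body (75 mm by 178 mm) begins 61 mm behind the grasp point.
Start: joints at [1.245, 0.423, 1.63, -0, 1.089, -0.019], TCP at [188.724, 595.809, 302.675] pointing down, gripper open.
Joint ranges: [-3, 3], [-0.9, 2.11], [0.09, 2.58], [-1.31, 4.45], [0.11, 2.69], [-2.54, 2.54]. Speed limits (rad/s): [2.39, 2.39, 3.01, 3.14, 3.14, 3.14].

INTERFACE

Orientations are given as a unit quaternion [x, y, z, w].
In Python, from station import env, set_gripper, viewer, workorder gives the robot as it stands. Calls block until the motion is done:
- env.reach(position, orientation): joint-space move of the TCP to a pose.
- env.move_l(position, rot=None, rate=150, f_stop=None): straight line of the TCP; rot=None keeps the orientation; rate is the mean speed in mm/s. With f_stop (N) it stops when the force on the tool has changed by that much, and returns True; else False.
- env.move_joints(angles): joint-space move.
- set_gripper(opening): finger opening in mm; the grip force is fixed at half the most; returns when the fingers have stopped.
- env.hold(seconds).
- env.ik(position, orientation): joint angles nearest the present ones, or None.
- env.read_state(): the state.
- viewer.camera(name): name is "scene" or "top" or "wrist"; returns the picture (420x560x3 uint8, blue, green, red); there is no depth.
- viewer.camera_params(name): a dict with "fx", "fy", "cx", "cy" (pixels), "pose" (4x4, takes a point from camera to world coordinates); the wrist camera has in their place "tool_from_camera" (4x4, takes a point from camera to tool coordinates, whose origin is the TCP and whose axes are the flange's). Camera axes: x right, y up, looking along -z (the intrinsics and any distortion apply to the point x, -y, -z); pixel columns grow to the right and rows downward; lengths in mm; the calibration is good to about 2 mm. A picture is of the moment at which its call begins: read the wrist's pose just before it. camera_params takes no time and is no camera call.
A pose or a line that the arm cannot do raises env.IKError and nothing moves.
- workorder.sign_off(): hands the job in; it is judged then, once.
The state is a dict: "time_s": time; "qpos": joint angles; "dq": joint speeds; "tau": joint torques, N m; "tool_pos": TCP position; "orientation": TCP orientation; "force": force on the tool from outside, world axes, zero at the start; "wrist_torque": the same for the moment, N m; "width": finger opening in mm; "grip_force": force on a finger pad.
Only numpy, scipy, OpenCV 4.12 (cv2) and the standard library are available. Lean on these libraries where they do the work, as an engineer would, in place of code of your own. Each camera call takes 0.05 s, during which the arm holds its last target. There are 200 camera calls.

TASK

Lay the white welded test bar flat and square into the pockets of the pull tester's two jaws and let go of it. Then draw the tester's pull grip slowly straight out against its spring until the wide dark ring on the rod stands level with the mouth of the tube, without pulling well past it, and finish while still holding it there under load. Leave the other things on the bench where they are.

Things in the scene. Friction and masses are not known exactly. Their poses are not given: they have to be found in the camera images.
- test_bar: Rigid white plastic bar, 134 long x 40 wide x 10 mm thick, dumb-bell outline: heads 40 wide x 30 long at both ends, waist 18 wide x 74 long between, a 2 mm weld bead across the middle of its upper face. 34 g, same both ways round. Starts flat on the bench right of the tester. Origin: centre of its underside; y along its length, x across, z up.
- tester: Hand pull tester screwed to the bench: aluminium plate 90 wide x 300 long x 12 mm thick (y -185 to +115 mm) with two jaws, spring gauge and pull grip in line. Origin: on the bench surface, on its middle line; z up, x across, y along the line of pull (the grip is drawn to +y). A seated bar lies along y, the centre of its underside at x 0, y -90, z 32 mm.
- fixed_jaw: Steel jaw on the plate, 64 wide x 51 long, top 42 mm above the bench; axes as the tester. Origin: centre of its pocket floor, tester x 0, y -142.5, z 32 mm. Open pocket for a bar's head: 44 wide x 35 long x 10 deep (seated bar flush), edges chamfered 2.5 mm; throat 27 wide for the waist in the 8 mm wall facing the other jaw. Between the jaws 54 mm are free down to the plate, for fingers.
- moving_pocket (a point): Centre of the pocket floor of the moving jaw, mirror image of the fixed one, 32 mm above the bench; 105 mm from the fixed jaw's pocket centre along y while the carriage is home. The seated bar has 2 mm of play each way along and across.
- carriage (a joint): Travel of the carriage (moving jaw with gauge tube) along the tester's +y, m: 0 home, 0.06 at most; a weak spring (1.2 N at home) returns it. With a bar seated it can give only the bar's play, up to about 5 mm under load, then the bar carries the pull. With no bar it just follows the grip and the rod stays in.
- gauge_rod (a joint): How far the rod is drawn out of the gauge tube, in m along the tester's +y: 0 = in, about 0.04 = wide ring level with the tube's mouth, 0.07 = end stop. Spring: 4 N at 0 and 0.25 N more per mm, so 14 N at the ring, plus 0.4 N friction; it springs back if let go.
- tube_mouth (a point): Centre of the mouth of the grey gauge tube (31 mm diameter, a bright collar 35 mm across at the mouth), on the pull axis 37 mm above the bench; moves with the carriage. At home it is at y = +100 mm of the tester.
- mark_ring (a point): Centre of the wide dark ring, 8 mm wide, on the 16 mm bright rod; hidden in the tube at the start, 40 mm inside its mouth. Thin lines 10, 20 and 30 mm nearer the grip and 10 mm beyond it show how far is left. Moves with the rod.
- pull_grip: Black spool-shaped grip on the rod's end, axis along the tester's y, 37 mm above the bench: neck 22 diameter x 38 long between flanges 38 diameter x 6 mm. Origin: middle of the neck on the axis, at first at tester y +165 mm (40 mm of bare rod to the tube's mouth); axes as the tester. Clear on both sides: take it from above, fingers closing across (x) between the flanges.
- seam_roller: Bystander: hand roller, 166 mm long x 52 mm wide, 36 mm high, wooden handle and rubber wheel; lies right of the tester, either nearer or farther than the bar. Origin near its middle on the bench, y along it towards the wheel.
- hot_air_welder: Bystander: hot-air hand welder, about 370 long, 90 mm high, green handle, black collar and steel nozzle, lying at the left with its nozzle away from the robot. Origin on the bench under the collar, y towards the nozzle.
- spare_nozzle: Bystander: dark steel wide-slot nozzle, 85 x 44 x 28 mm, beyond the tester. Origin on the bench under its middle.
Things that resemble listed ones, but are neither listed nor needed, are in the scene too. Of the things that look like the test_bar, the largest one is meant.

How it is judged:
By the outcome, as a careful person would: the job done as asked, in the order asked, and still so for the second after the job is handed in, while the arm keeps its last pose, push and grip.
It also fails if it takes over 51 s, if anything falls off the work surface, if the arm or the gripper's body presses on something with over 40 N, if the wrist force passes 120 N, or if a joint passes its speed limit or range.

## Working session

There is one attempt and no reset: what is moved stays moved. The work goes in short steps, each a Python script; the robot and the scene stay as the last script left them, time stands still between calls to the robot, and variables do not carry over. Pictures are saved under pics/ and viewed, at most 10 in all, crops included, and the job is handed in when it is done.

```bash
ls; mkdir -p pics; python3 - <<'E'
from station import env, viewer
import cv2, numpy as np
for n in("scene","top"):
    cv2.imwrite(f"pics/{n}0.png",viewer.camera(n)); p=viewer.camera_params(n); print(n,{k:(np.round(v,3).tolist() if k=="pose" else v) for k,v in p.items()})
print(viewer.camera_params("wrist")); s=env.read_state(); print(s)
E
```

```text
pics
scene {'fx': 406.5836118288147, 'fy': 406.5836118288147, 'cx': 280.7523088344419, 'cy': 207.58143997977655, 'pose': [[0.743, -0.532, 0.406, 1069.622], [0.669, 0.606, -0.43, -506.735], [-0.017, 0.591, 0.806, 1004.236], [0.0, 0.0, 0.0, 1.0]]}
top {'fx': 410.6687241225593, 'fy': 410.6687241225593, 'cx': 286.7805170346038, 'cy': 209.5118807175503, 'pose': [[0.047, 0.975, -0.218, 340.936], [-0.999, 0.046, -0.009, -24.52], [0.001, 0.218, 0.976, 1164.122], [0.0, 0.0, 0.0, 1.0]]}
{'fx': 326.9156754513605, 'fy': 326.9156754513605, 'cx': 281.9399290417402, 'cy': 210.3791088441228, 'tool_from_camera': array([[ 4.12780803e-04,  9.53725723e-01,  3.00677693e-01,
         8.31103174e+01],
       [ 9.99999849e-01, -2.84253236e-04, -4.71205947e-04,
         6.49135692e-01],
       [-3.63932625e-04,  3.00677842e-01, -9.53725696e-01,
        -8.16941601e+01],
       [ 0.00000000e+00,  0.00000000e+00,  0.00000000e+00,
         1.00000000e+00]])}
{'time_s': 0.1, 'qpos': array([ 1.24496276e+00,  4.23774832e-01,  1.63059875e+00,  2.98626493e-06,
        1.08858073e+00, -1.89944894e-02]), 'dq': array([-0.00032131, -0.0015978 , -0.00297979,  0.0008218 ,  0.00222248,
        0.00164327]), 'tau': array([-5.84100671e-04, -5.45610952e+01, -2.74324554e+01,  6.45152503e-02,
        1.88100629e-02,  2.47997821e-05]), 'tool_pos': array([188.62807769, 595.45362486, 301.97867475]), 'orientation': array([ 1.52819042e-01,  9.88253954e-01, -6.70508460e-04, -1.18106666e-04]), 'force': array([-0.70618628,  0.08339231,  0.36644813]), 'wrist_torque': array([-0.01857147, -0.01903739, -0.00386892]), 'grip_force': 0.0, 'width': 87.81497660866414}
```

View pics/top0.png

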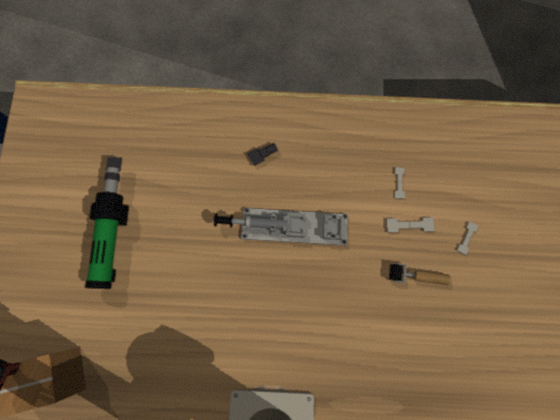

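View pics/scene0.png

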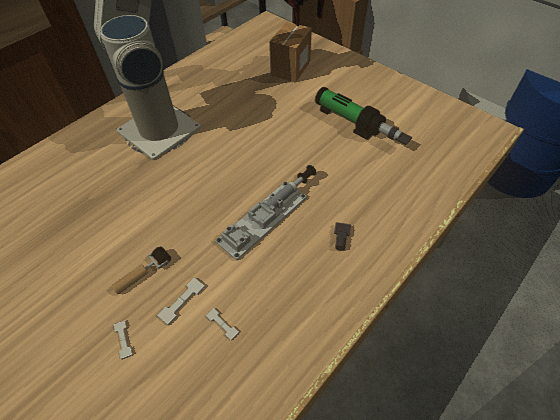

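Top view: white dumb-bells at (399,183), (410,225) and (467,238). The one at (410,225) is clearly the largest, so it should be the test_bar. The tester is at (295,227), with its grip at (223,220) on the left. Next I'll measure these and confirm in a crop.

```bash
cat > h.py <<'E'
from station import env, set_gripper, viewer, workorder
import cv2, numpy as np
from scipy.spatial.transform import Rotation as R
def cam(n, st=None):
    p=viewer.camera_params(n)
    if n=="wrist":
        T=np.eye(4); T[:3,:3]=R.from_quat(st["orientation"]).as_matrix(); T[:3,3]=st["tool_pos"]
        return p, T@p["tool_from_camera"]
    return p, np.array(p["pose"])
def ray(p,T,uv,z):
    uv=np.atleast_2d(uv).astype(float)
    d=np.c_[(uv[:,0]-p["cx"])/p["fx"],-(uv[:,1]-p["cy"])/p["fy"],-np.ones(len(uv))]@T[:3,:3].T
    return T[:3,3]+d*((z-T[2,3])/d[:,2])[:,None]
def proj(p,T,X):
    c=(np.atleast_2d(X)-T[:3,3])@T[:3,:3]
    return np.c_[p["cx"]+p["fx"]*c[:,0]/-c[:,2], p["cy"]-p["fy"]*c[:,1]/-c[:,2]]
def shot(n,name):
    st=env.read_state(); im=viewer.camera(n); cv2.imwrite(f"pics/{name}.png",im); return (im,)+cam(n,st)
def down(a):  # tool z down, finger closing line (tool y) along world angle a
    y=np.array([np.cos(a),np.sin(a),0]); z=np.array([0,0,-1.]); return R.from_matrix(np.c_[np.cross(y,z),y,z]).as_quat()
E
python3 - <<'E'
from h import *
im=cv2.imread("pics/top0.png"); p,T=cam("top")
hsv=cv2.cvtColor(im,cv2.COLOR_BGR2HSV)
m=((hsv[...,1]<60)&(hsv[...,2]>60)).astype(np.uint8)*255
m[:110]=0; m[370:]=0
for c in cv2.findContours(m,cv2.RETR_EXTERNAL,cv2.CHAIN_APPROX_NONE)[0]:
    if cv2.contourArea(c)<60: continue
    z=12 if 230<c[:,0,0].mean()<350 else 10
    X=ray(p,T,c[:,0,:],z)[:,:2].astype(np.float32); r=cv2.minAreaRect(X); b=cv2.boxPoints(r)
    print(c[:,0].mean(0),z,np.round(r[0]),np.round(r[1]),r[2])
d=((hsv[...,2]<45)).astype(np.uint8)*255; d[:,:205]=0;d[:,240:]=0;d[:205]=0;d[235:]=0
ys,xs=np.nonzero(d); g=np.array([xs.mean(),ys.mean()]); print("grip",g,ray(p,T,g,37))
a=cv2.resize(im[160:290,200:490],None,fx=2.75,fy=2.75,interpolation=cv2.INTER_CUBIC); cv2.imwrite("pics/crop.png",a)
E
```

```text
[466.86842105 237.94736842] 10 [ 541. -528.] [28. 94.] 65.86994934082031
[409.72727273 224.49586777] 10 [ 571. -366.] [ 38. 135.] 2.711543321609497
[290.43859649 225.93684211] 12 [551. -23.] [329.  90.] 89.26480102539062
[110.5        185.58695652] 10 [647. 503.] [42. 37.] 0.9713284969329834
[399.17948718 182.79487179] 10 [ 695. -338.] [29. 94.] 89.13531494140625
grip [222.68888889 219.48888889] [[555.49453782 163.67507714  37.        ]]
```

View pics/crop.png

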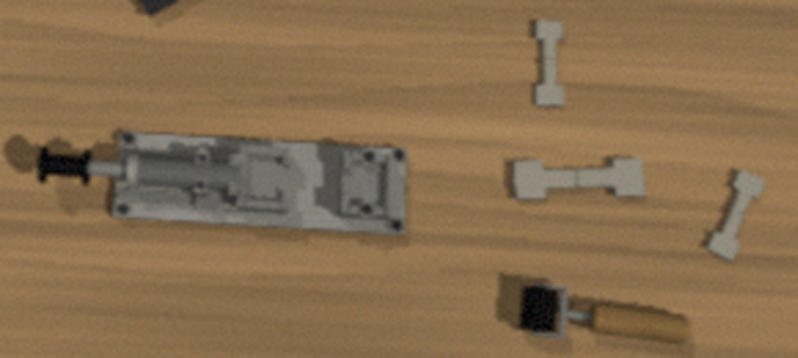

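The crop confirms it: the bar at crop (578,178) measures 135 x 38 mm, against 94 mm for the other two. So it is the test_bar, at about (571,-366). Now I'll move for closer looks, first over the tester and then over the bar.

```bash
python3 - <<'E'
from h import *
p,T=cam("top"); s=ray(p,T,[[245.3,223.3],[344.7,229.1]],12); v=s[0]-s[1]; print("ends",s.round(1), "axis deg",np.degrees(np.arctan2(v[1],v[0])), np.linalg.norm(v))
for a in (0.0,np.pi):
    for P in ([555,-60,300],[571,-366,220],[555,164,150]): print(a,P,np.round(env.ik(P,down(a)),2))
E
```

```text
ends [[ 552.3  102.5   12. ]
 [ 548.9 -181.1   12. ]] axis deg 89.31847632911385 283.6031160692214
0.0 [555, -60, 300] [-0.13  0.33  1.78 -0.    1.03 -0.13]
0.0 [571, -366, 220] [-0.59  0.59  1.56 -0.    0.99 -0.59]
0.0 [555, 164, 150] [ 0.27  0.57  1.82 -0.    0.75  0.27]Traceback (most recent call last):
  File "<stdin>", line 4, in <module>
    return _wrapfunc(a, 'round', decimals=decimals, out=out)
    return _wrapit(obj, method, *args, **kwds)
    result = getattr(arr, method)(*args, **kwds)
TypeError: unsupported operand type(s) for *: 'NoneType' and 'float'
```

```bash
python3 - <<'E'
from h import *
env.reach([552,-60,300],down(0)); im1,p,T=shot("wrist","w1"); np.save("T1.npy",T)
env.reach([571,-366,180],down(np.radians(2.7))); env.hold(.2)
im,p,T=shot("wrist","w2"); np.save("T2.npy",T)
hsv=cv2.cvtColor(im,cv2.COLOR_BGR2HSV)
m=((hsv[...,1]<60)&(hsv[...,2]>80)).astype(np.uint8)*255
for c in cv2.findContours(m,cv2.RETR_EXTERNAL,cv2.CHAIN_APPROX_NONE)[0]:
    if cv2.contourArea(c)<1500: continue
    r=cv2.minAreaRect(ray(p,T,c[:,0],10)[:,:2].astype(np.float32)); print(c[:,0].mean(0),r)
print(env.read_state()["time_s"])
cv2.imwrite("pics/both.png",np.vstack([cv2.resize(im1,(400,300)),cv2.resize(im,(400,300))]))
E
```

```text
[436.4        191.71111111] ((694.1830444335938, -339.5760498046875), (27.908098220825195, 93.18453216552734), 89.81082916259766)
[281.375      212.28009259] ((571.4476928710938, -368.541259765625), (39.30424880981445, 133.47940063476562), 4.03510856628418)
4.3
```

View pics/w1.png

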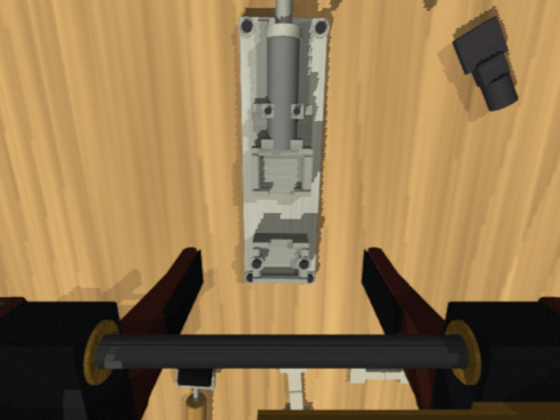

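View pics/w2.png

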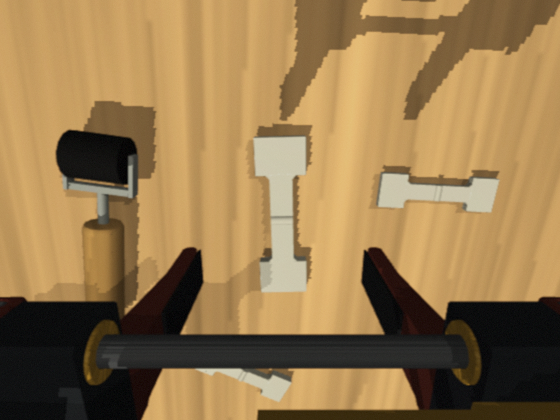

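w1 shows the tester: plate screws at (247,27), (321,27), (250,278) and (311,278), collar at (284,28), jaws at (282,165) and (281,255). w2 shows the bar centred at (281,214), with the roller to its left and a small bar to its right. Bar: 133.5 x 39.3 mm at (571.4,-368.5), turned 4.0°.

```bash
python3 - <<'E'
from h import *
im=cv2.imread("pics/w1.png"); p=viewer.camera_params("wrist"); T=np.load("T1.npy")
g=im.max(2); S=[]
for u,v in [(247,27),(321,27),(250,278),(311,278)]:
    w=g[v-7:v+8,u-7:u+8]; m=w<70; ys,xs=np.nonzero(m); S.append([u-7+xs.mean(),v-7+ys.mean()])
S=np.array(S); X=ray(p,T,S,14); print(S.round(1),X.round(1))
v=X[:2].mean(0)-X[2:].mean(0); ang=np.degrees(np.arctan2(v[1],v[0])); c=X.mean(0)
y=v[:2]/np.linalg.norm(v[:2]); o=c[:2]+35*y; print("ang",ang,"origin",o,"collar",o+100*y,"grip",o+165*y)
print("bottom edge",ray(p,T,[[244,283],[317,283]],12).round(1),"expected", (o-185*y).round(1))
print("collar seen",ray(p,T,[[284,24]],37+17).round(1), "jaw faces y (z42) row~193,237",ray(p,T,[[282,193],[282,238]],42).round(1))
cv2.imwrite("pics/w1c.png",cv2.resize(im[130:290,225:345],None,fx=3.7,fy=3.7,interpolation=cv2.INTER_CUBIC))
# pick
a=np.radians(4.0); P=np.array([571.4,-368.5]); env.reach([*P,130],down(a))
set_gripper(60); env.move_l([*P,82.5],rate=80); set_gripper(5); s=env.read_state(); print(s["width"],s["grip_force"],s["tool_pos"],s["force"])
env.move_l([*P,180]); s=env.read_state(); print(s["width"],s["time_s"])
E
```

```text
[[246.5  25.8]
 [320.4  27. ]
 [249.2 277.3]
 [309.8 277.7]] [[ 516.6  102.3   14. ]
 [ 590.6  101.4   14. ]
 [ 511.3 -179.9   14. ]
 [ 587.6 -180.3   14. ]]
ang 89.16091874635896 origin [552.03624052  -4.13592588] collar [553.50066123  95.85335091] grip [554.4525347  160.84638082]
bottom edge [[ 504.1 -189.1   12. ]
 [ 597.2 -189.    12. ]] expected [ 549.3 -189.1]
collar seen [[553.9  95.3  54. ]] jaw faces y (z42) row~193,237 [[ 552.4  -63.    42. ]
 [ 552.5 -115.    42. ]]
17.699339626173234 29.998806416988373 [ 571.40474696 -368.51324351   82.54358669] [-0.49327911  0.1864426   0.46498507]
17.407112216282428 7.5083
```

View pics/w1c.png

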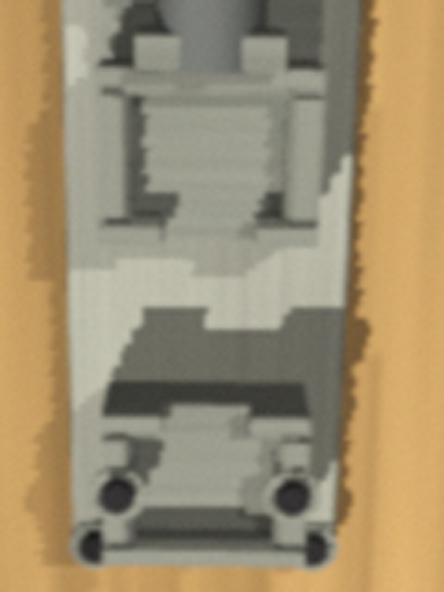

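Tester fits: origin about (552,-4), turned -0.84°; plate end and collar agree within 1 mm. The bar is held (17.5 mm against an 18 mm waist). Now hover over the jaws and check.

```bash
python3 - <<'E'
from h import *
a=np.radians(-0.84); env.reach([550.7,-94,190],down(a)); env.move_l([550.7,-94,145],rate=80); env.hold(.3)
im,p,T=shot("wrist","w3"); np.save("T3.npy",T); print(env.read_state()["tool_pos"],env.read_state()["time_s"])
o=np.array([552.04,-4.14]);y=np.array([np.sin(-a),np.cos(a)]);x=np.array([y[1],-y[0]])
P=lambda X,Y,z:np.r_[o+X*x+Y*y,z]
v=im.copy()
pts=[P(X,Y,42) for X in(-32,32) for Y in(-168,-117,-63,-12)]+[P(X,Y,42) for X in(-22,22) for Y in (-160,-125,-55,-20)]
for q in proj(p,T,pts): cv2.circle(v,tuple(np.int32(np.round(q))),1,(0,0,255),-1)
c=np.array([550.7,-94]); zb=145-72.5
for q in proj(p,T,[np.r_[c+X*x+Y*y,zb] for X in(-20,20) for Y in(-67,-37,37,67)]): cv2.circle(v,tuple(np.int32(np.round(q))),1,(255,0,0),-1)
cv2.imwrite("pics/w3c.png",cv2.resize(v[40:320,170:400],None,fx=2.1,fy=2.1,interpolation=cv2.INTER_CUBIC))
E
```

```text
[550.86148301 -94.00730142 145.37706664] 9.6333
```

View pics/w3c.png

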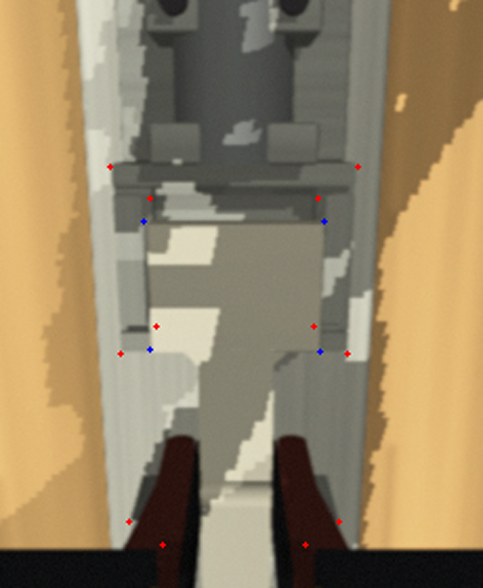

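w3 crop: bar head corners at (148,223) and (323,223), moving-jaw back corners at about (112,163) and (354,163). The predictions agree to about 1 mm, so I'll shift by (-0.6,+0.6) mm and lower.

```bash
python3 - <<'E'
from h import *
P=[550.2,-93.4]
env.move_l([*P,130],rate=80); print(env.move_l([*P,113.5],rate=30,f_stop=5)); s=env.read_state(); print(s["tool_pos"],s["force"],s["wrist_torque"],s["width"],s["time_s"])
im,p,T=shot("wrist","w4"); cv2.imwrite("pics/w4c.png",cv2.resize(im[40:320,170:400],None,fx=2.1,fy=2.1,interpolation=cv2.INTER_CUBIC))
E
```

```text
True
[550.08323809 -93.38503358 114.40319298] [-0.75367035  0.17909068  4.13845213] [-0.08832899  0.11023213  0.03541335] 17.69268788530651 10.4917
```

View pics/w4c.png

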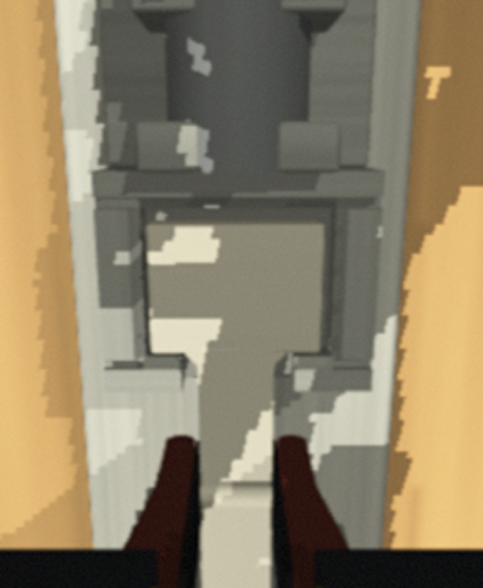

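w4: the head lies in the moving jaw's pocket with gaps all round, and contact came at z 114.4 against 114.5 expected. So it's seated. I'll release, check from above, and take the grip.

```bash
python3 - <<'E'
from h import *
a=np.radians(-0.84)
set_gripper(45); env.move_l([550.2,-93.4,220]); env.reach([552.5,-20,260],down(a)); env.hold(.2)
im,p,T=shot("wrist","w5"); np.save("T5.npy",T)
o=np.array([552.04,-4.14]);y=np.array([np.sin(-a),np.cos(a)])
d=(im.max(2)<60).astype(np.uint8); q=proj(p,T,np.r_[o+165*y,37])[0]; print("pred grip px",q,env.read_state()["time_s"])
u,v=np.int32(q); w=d[max(v-45,0):v+45,u-30:u+30]; ys,xs=np.nonzero(w); g=[u-30+xs.mean(),max(v-45,0)+ys.mean()]; print(g,ray(p,T,g,45))
cv2.imwrite("pics/w5c.png",cv2.resize(im[0:330,170:400],None,fx=1.8,fy=1.8,interpolation=cv2.INTER_CUBIC))
E
```

```text
pred grip px [281.96790757 -21.70400535] 12.7
[np.float64(282.23050847457625), np.float64(7.2016949152542376)] [[554.3455147  138.62921818  45.        ]]
```

View pics/w5c.png

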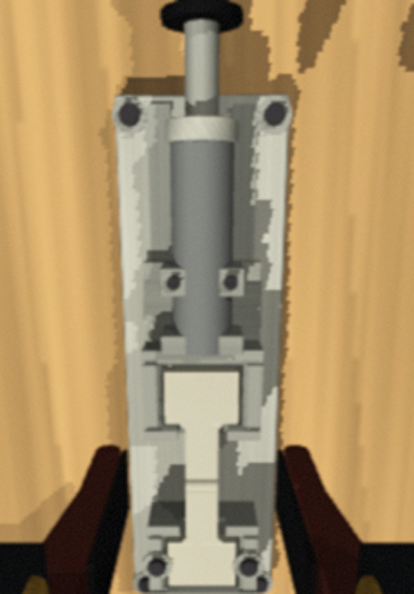

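w5: both bar heads lie flush in their pockets (at (203,398) and (200,560)), and the grip's near flange at (202,12) is where predicted. Now grasp and pull, logging force.

```bash
python3 - <<'E'
from h import *
a=np.radians(-0.84); y=np.array([np.sin(-a),np.cos(a),0]); G=np.array([554.45,161.2,98.])+5*y
env.reach(G+[0,0,60],down(a)); set_gripper(60); env.move_l(G,rate=100); f00=env.read_state()["force"]; set_gripper(5); env.hold(.2)
for n in("top","scene"): shot(n,n+"_g")
s=env.read_state(); G=s["tool_pos"]*[1,1,0]+[0,0,98]; f0=s["force"]; print(s["width"],G,f00,f0,s["time_s"]); np.save("G.npy",np.c_[G,f0,y])
for d in list(range(2,31,2)):
    env.move_l(G+d*y,rate=25); s=env.read_state(); print(d,((s["tool_pos"]-G)@y).round(2),((s["force"]-f00)@y).round(2),s["force"].round(1))
print(s["time_s"],s["width"])
for n in("top","scene"): shot(n,n+"_30")
E
```

```text
21.317319700603854 [554.29305502 166.23205659  98.        ] [0.88147984 0.82867323 1.09145369] [-3.9249163   1.25795745  5.16488484] 15.7667
2 2.05 -1.61 [-2.8 -0.7  4.7]
4 4.02 -1.03 [-3.3 -0.1  5.1]
6 5.59 -5.1 [-2.9 -4.2  5.9]
8 7.51 -5.35 [-2.2 -4.5  5.5]
10 9.41 -6.41 [-2.6 -5.5  5.8]
12 11.33 -5.85 [-2.4 -5.   5.4]
14 13.25 -6.7 [-2.3 -5.8  6.4]
16 15.2 -7.86 [-2.5 -7.   6.4]
18 17.11 -7.91 [-1.3 -7.   6.2]
20 19.03 -8.25 [-2.1 -7.4  6.5]
22 20.94 -8.53 [-1.5 -7.7  5.7]
24 22.87 -9.8 [-1.3 -8.9  6.7]
26 24.8 -9.17 [-2.2 -8.3  6.4]
28 26.71 -10.26 [-2.6 -9.4  5.9]
30 28.63 -9.96 [-1.7 -9.1  6. ]
19.5167 21.288910303084396
```

Play taken up at about 4.5 mm, then the spring slope, matching the description. I'll continue to just short of the ring and look.

```bash
python3 - <<'E'
from h import *
D=np.load("G.npy");G,f0,y=D.T
for d in (36,40,43,45):
    env.move_l(G+d*y,rate=20); env.hold(.2); s=env.read_state(); print(d,((s["tool_pos"]-G)@y).round(2),((s["force"])@y-.83).round(2),s["width"],s["time_s"])
C=[]
for n in("top","scene"):
    im,p,T=shot(n,n+"_45"); q=proj(p,T,np.r_[G[:2]-30*y[:2],37])[0]; print(n,q)
    u,v=np.int32(q); C.append(cv2.resize(im[v-35:v+35,u-50:u+50],None,fx=6,fy=4.2*10/7,interpolation=cv2.INTER_CUBIC)[:300 if 0 else None])
cv2.imwrite("pics/pull.png",cv2.resize(np.hstack(C),(800,280)))
E
```

```text
36 34.33 -12.11 21.151756296388832 20.2667
40 38.17 -12.8 21.383183261006852 20.8167
43 41.03 -12.81 21.16841885330898 21.3167
45 42.93 -13.59 21.307236512912368 21.7667
top [232.43366147 220.52011179]
scene [301.07799602 178.07230073]
```

View pics/pull.png

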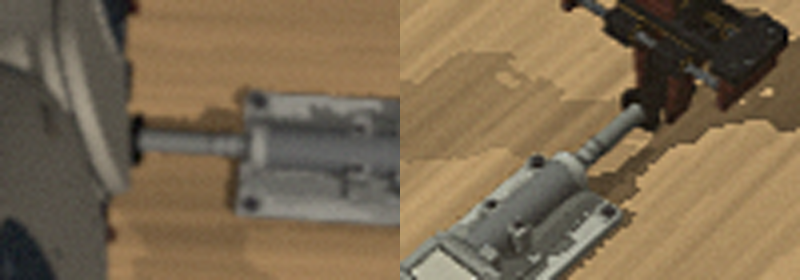

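The views show the rod drawn out, with a dark band right by the collar ((240,145) in top, (590,158) in scene). I'll quantify with brightness profiles along the rod.

```bash
python3 - <<'E'
from h import *
a=np.radians(-0.84); y=np.array([np.sin(-a),np.cos(a),0]); o=np.array([552.04,-4.14,0])
Y=np.arange(88,196,2.)
for n in("top","scene"):
    p,T=cam(n); R_=[]
    for f in(n+"_g",n+"_45"):
        g=cv2.imread(f"pics/{f}.png",0).astype(np.float32)
        q=proj(p,T,o+Y[:,None]*y+[0,0,44]).astype(np.float32)
        R_.append(cv2.remap(g,q[:,0:1],q[:,1:2],cv2.INTER_LINEAR).ravel().astype(int))
    print(n); print(list(zip(Y.astype(int).tolist(),R_[0].tolist(),R_[1].tolist())))
E
```

```text
top
[(88, 99, 95), (90, 105, 96), (92, 118, 97), (94, 133, 101), (96, 145, 116), (98, 141, 132), (100, 130, 141), (102, 111, 141), (104, 83, 131), (106, 78, 107), (108, 86, 86), (110, 101, 78), (112, 104, 91), (114, 106, 100), (116, 105, 105), (118, 104, 115), (120, 104, 116), (122, 103, 113), (124, 104, 108), (126, 106, 113), (128, 105, 114), (130, 102, 111), (132, 100, 102), (134, 100, 94), (136, 96, 92), (138, 89, 102), (140, 89, 103), (142, 85, 105), (144, 81, 106), (146, 82, 103), (148, 85, 104), (150, 91, 105), (152, 104, 104), (154, 122, 105), (156, 136, 104), (158, 145, 105), (160, 144, 107), (162, 135, 105), (164, 119, 104), (166, 100, 104), (168, 79, 104), (170, 72, 104), (172, 72, 104), (174, 70, 101), (176, 68, 102), (178, 66, 105), (180, 63, 105), (182, 60, 89), (184, 67, 68), (186, 74, 46), (188, 74, 33), (190, 74, 45), (192, 74, 61), (194, 75, 77)]
scene
[(88, 103, 103), (90, 103, 106), (92, 102, 105), (94, 105, 102), (96, 123, 100), (98, 145, 104), (100, 147, 123), (102, 139, 145), (104, 125, 153), (106, 95, 158), (108, 99, 142), (110, 113, 110), (112, 120, 84), (114, 120, 104), (116, 120, 134), (118, 118, 141), (120, 118, 134), (122, 120, 117), (124, 120, 114), (126, 121, 127), (128, 120, 132), (130, 121, 120), (132, 123, 99), (134, 125, 89), (136, 129, 103), (138, 130, 118), (140, 92, 122), (142, 45, 121), (144, 20, 123), (146, 26, 118), (148, 30, 117), (150, 30, 117), (152, 27, 118), (154, 24, 121), (156, 27, 120), (158, 32, 120), (160, 32, 119), (162, 28, 116), (164, 27, 117), (166, 29, 120), (168, 31, 120), (170, 31, 119), (172, 32, 121), (174, 35, 121), (176, 38, 122), (178, 38, 126), (180, 35, 122), (182, 33, 113), (184, 33, 74), (186, 42, 42), (188, 54, 30), (190, 44, 31), (192, 38, 33), (194, 49, 31)]
```

Three estimates agree: carriage +5 mm, grip +43 mm, and the rod lines at about 113/123/133. That puts the ring at 103 with the mouth at 105, so the rod is out about 38 mm. About 2 mm more.

```bash
python3 - <<'E'
from h import *
D=np.load("G.npy");G,f0,y=D.T
env.move_l(G+47.1*y,rate=10); env.hold(.4); s=env.read_state(); print(((s["tool_pos"]-G)@y).round(2),((s["force"])@y-.83).round(2),s["width"],s["time_s"])
a=np.radians(-0.84); o=np.array([552.04,-4.14,0]); Y=np.arange(90,196,1.)
im,p,T=shot("scene","scene_47")
q=proj(p,T,o+Y[:,None]*y+[0,0,44]).astype(np.float32)
def pr(f): return cv2.remap(cv2.imread(f"pics/{f}.png",0).astype(np.float32),q[:,0:1],q[:,1:2],cv2.INTER_LINEAR).ravel()
for f in("scene_g","scene_45","scene_47"):
    v=pr(f); fl=Y[(Y>130)&(v<75)][0]; k=(Y>100)&(Y<125); print(f,"flange",fl,"collar rise",Y[(v>122)][0],"minima",[(int(Y[i]),int(v[i])) for i in range(1,len(v)-1) if v[i]<v[i-1] and v[i]<=v[i+1] and Y[i]<142])
E
```

```text
44.96 -14.85 20.97546036068904 22.625
scene_g flange 141.0 collar rise 96.0 minima [(92, 102), (107, 91), (119, 118), (124, 120), (128, 120)]
scene_45 flange 184.0 collar rise 100.0 minima [(96, 100), (112, 84), (123, 113), (134, 89)]
scene_47 flange 186.0 collar rise 100.0 minima [(95, 98), (112, 94), (126, 113), (136, 101)]
```

Grip is drawn 45.0 mm with the carriage at about +5, so the rod is out about 40 mm. The force of about 14.5 N fits, and it's holding steady.

```bash
python3 -c "
from station import workorder
print(workorder.sign_off())"
```

```text
the job is handed in; nothing more can be done
None
```

The test bar is seated in both jaws and released, and I handed the job in at about 23 s still holding the pull grip under load (about 14.9 N), with the rod drawn out about 40 mm so the wide ring is level with the tube's mouth to within about 1 mm by my measurements.

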